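Lay out mandrels by length for wrapping

ROBOT

A 6-joint arm with a two-finger parallel gripper is mounted at the origin on the work surface. World frame = base frame: x ahead of the robot, y to its left, z up, the work surface at z = 0. Lengths are in m, angles in degrees, forces in N, time in s.
With the tool pointing down it reaches from about 0.3 to 0.85 m from the base axis. Payload 4.2 kg.
Tool frame: the origin (TCP) lies midway between the tips of the shut fingers; the grasp point (between the pads) lies 19 mm behind it (ctrl.grip_point_offset is the distance from the TCP to the grasp point, in m); z points along the fingers, y is the line along which they close (so a half turn about z gives the same grasp; the last joint's range is limited). The gripper opens to 91 mm and grips with 3 to 60 N. Pads are 32 mm wide; open, the fingers measure 118 mm over their backs; the gripper's body (76 mm by 178 mm) begins 60 mm behind the grasp point.
Start: joints at [-74.542, 18.312, 89.639, -0, 72.044, -1.146], TCP at [0.164, -0.551, 0.214] pointing down, gripper open.
Joint ranges: [-177.97, 177.97], [-48.28, 115.42], [12.27, 149.76], [-77.06, 257.06], [2.81, 150.46], [-146.56, 146.56]. Speed limits (degrees/s): [147.25, 147.25, 180, 180, 180, 180].

INTERFACE

Orientations are given as a 3x3 rotation matrix whose columns are the frame's x, y, z axes.
In Python, from cell import readout, cams, order, ctrl gives the robot as it stands.
- The arm moves only by the tool step_arm, never from a script. Its argument "rows" is a list of rows, each an object of numbers: "jaw": the finger opening in cm, from 0 to 9.12; "dx", "dy", "dz": the shift along the tool's x, y, z in cm; "spin": the turn about the tool's z in rad. A call has 1 to 20 rows; each row shifts and turns the commanded pose from where the row before left it, along the tool's axes as they then stand; what a row does not reach is not made up. A row lasts 1/8 s, in which the tool goes at most 62.5 mm and 10.7 degrees, less where a joint would pass 70% of its speed; a pose out of reach is approached as far as the arm can. A call is refused whole if a number of a shift passes 6.25 or a number of a turn 0.188, either way. A call with a gripper value outside its range is refused whole. The fingers move at their own pace and stop on an object; the grip force is fixed at half the most. Time passes only in rows, so rows that do not move let the fingers close. It gives the time, the measured TCP pose, the force, the opening and the grip force at its end, in the units of the state.
- readout.get_obs(): the state, without advancing time (a new reading comes with each control period).
- cams.camera(name): name is "side" or "top" or "wrist"; returns (picture, depth): 480x640x3 uint8, red, green, blue; 480x640 float32, m along the optical axis (not along the pixel's ray), 0 where there is no reading.
- cams.calibration(name): a dict with "K" (3x3 intrinsics, pixels), "dist_coeffs" ([k1, k2, p1, p2, k3] as OpenCV has them; the pictures are not rectified), "extrinsics" (4x4, takes a point from world to camera coordinates). Camera axes: x right, y down, z forward; pixel columns grow to the right and rows downward; lengths in m; the calibration is good to about 2 mm. A picture is of the moment at which its call begins: read the wrist's pose just before it. calibration takes no time and is no camera call; for the wrist camera it gives the pose at the moment of the call.
- order.close_job(): hands the job in; it is judged then, once.
The state is a dict: "time": time; "qpos": joint angles; "joint_vel": joint speeds; "joint_torque": joint torques, N m; "position": TCP position; "tcp_rot": TCP orientation; "wrist_force": force on the tool from outside, world axes, zero at the start; "ft_torque": the same for the moment, N m; "finger_gap": opening from 0.0 (shut) to 1.0 (fully open); "grip_force": force on a finger pad.
Only numpy, scipy, OpenCV 4.12 (cv2) and the standard library are available. Lean on these libraries where they do the work, as an engineer would, in place of code of your own. Each camera call takes 0.05 s, during which the arm holds its last target. There are 200 camera calls.

TASK

Lay out the four loose square mandrels in the row of four rests in order of length: the longest in the rest next to the upright bench stop, then getting shorter, to the shortest in the rest at the tin's end. Each must lie flat on its rest's pad between the pins, centred lengthwise, and be let go; leave the tin standing where it is.

Things in the scene. Friction and masses are not known exactly. Their poses are not given: they have to be found in the camera images.
- mandrel_a: the shortest of four loose mandrels: a brass-coloured bar of square section 18 x 18 mm, 70 mm long overall, whose last 10 mm at each end is a round steel spigot 12 mm in diameter. Lies flat on the bench at the start. Origin: on the bar's axis at mid length (9 mm above what it lies on); x runs along the bar. Mass about 105 g, give or take a third.
- mandrel_b: the second shortest of four loose mandrels: a brass-coloured bar of square section 18 x 18 mm, 100 mm long overall, whose last 10 mm at each end is a round steel spigot 12 mm in diameter. Lies flat on the bench at the start. Origin: on the bar's axis at mid length (9 mm above what it lies on); x runs along the bar. Mass about 150 g, give or take a third.
- mandrel_c: the second longest of four loose mandrels: a brass-coloured bar of square section 18 x 18 mm, 130 mm long overall, whose last 10 mm at each end is a round steel spigot 12 mm in diameter. Lies flat on the bench at the start. Origin: on the bar's axis at mid length (9 mm above what it lies on); x runs along the bar. Mass about 195 g, give or take a third.
- mandrel_d: the longest of four loose mandrels: a brass-coloured bar of square section 18 x 18 mm, 160 mm long overall, whose last 10 mm at each end is a round steel spigot 12 mm in diameter. Lies flat on the bench at the start. Origin: on the bar's axis at mid length (9 mm above what it lies on); x runs along the bar. Mass about 240 g, give or take a third.
- rest_1: fixed rest at the +y end of the row (the robot's left); rests stand about 90 mm apart. Black pad 66 (x) by 54 mm (y), top 12 mm above the bench; four steel pins, 6 mm thick, rise 8 mm above it at x = +-25, y = +-20 mm. The mandrel lies on the pad along x between the pins (34 mm clear in y); fingers fit between the pins of each side (44 mm clear in x). Origin: centre of underside; z up.
- rest_2: fixed rest second from the +y end; rests stand about 90 mm apart. Black pad 66 (x) by 54 mm (y), top 12 mm above the bench; four steel pins, 6 mm thick, rise 8 mm above it at x = +-25, y = +-20 mm. The mandrel lies on the pad along x between the pins (34 mm clear in y); fingers fit between the pins of each side (44 mm clear in x). Origin: centre of underside; z up.
- rest_3: fixed rest third from the +y end; rests stand about 90 mm apart. Black pad 66 (x) by 54 mm (y), top 12 mm above the bench; four steel pins, 6 mm thick, rise 8 mm above it at x = +-25, y = +-20 mm. The mandrel lies on the pad along x between the pins (34 mm clear in y); fingers fit between the pins of each side (44 mm clear in x). Origin: centre of underside; z up.
- rest_4: fixed rest at the -y end of the row (the robot's right); rests stand about 90 mm apart. Black pad 66 (x) by 54 mm (y), top 12 mm above the bench; four steel pins, 6 mm thick, rise 8 mm above it at x = +-25, y = +-20 mm. The mandrel lies on the pad along x between the pins (34 mm clear in y); fingers fit between the pins of each side (44 mm clear in x). Origin: centre of underside; z up.
- stop: fixed bench stop: an upright dark steel plate, 60 mm (x) by 8 mm (y), 60 mm high, on a foot 60 x 44 x 8 mm. It stands at one end of the row of rests, about 120 mm beyond the end rest's centre: sometimes the +y end, sometimes the -y end. Origin: centre of the underside.
- tin: closed round tin, loose, 56 mm in diameter and 55 mm high, standing about 120 mm beyond the row's other end rest. To be left alone. Origin: centre of the underside.
There are look-alikes about, which are no part of the job. What is shaped like the mandrel_c but orange or turquoise is not meant.

How it is judged (in metres and radians):
At the end, for the whole second after the job is handed in: Counted from the bench stop, the rests hold the 160, 130, 100 and 70 mm mandrels; each mandrel's centre is within 16 mm horizontally of its rest's centre and 18 to 24.5 mm above the rest's underside (flat on the pad: 21 mm), its length within 0.35 rad of the rest's x; all released and at rest (((y of stop in the frame of rest_1 above 0 m and horizontal distance between mandrel_d and rest_1 below 0.016 m and z of mandrel_d in the frame of rest_1 between 0.018 and 0.0245 m and angle between the x axis of mandrel_d and the x axis of rest_1, either way round below 0.35 rad and horizontal distance between mandrel_c and rest_2 below 0.016 m and z of mandrel_c in the frame of rest_2 between 0.018 and 0.0245 m and angle between the x axis of mandrel_c and the x axis of rest_2, either way round below 0.35 rad and horizontal distance between mandrel_b and rest_3 below 0.016 m and z of mandrel_b in the frame of rest_3 between 0.018 and 0.0245 m and angle between the x axis of mandrel_b and the x axis of rest_3, either way round below 0.35 rad and horizontal distance between mandrel_a and rest_4 below 0.016 m and z of mandrel_a in the frame of rest_4 between 0.018 and 0.0245 m and angle between the x axis of mandrel_a and the x axis of rest_4, either way round below 0.35 rad) or (y of stop in the frame of rest_1 below 0 m and horizontal distance between mandrel_a and rest_1 below 0.016 m and z of mandrel_a in the frame of rest_1 between 0.018 and 0.0245 m and angle between the x axis of mandrel_a and the x axis of rest_1, either way round below 0.35 rad and horizontal distance between mandrel_b and rest_2 below 0.016 m and z of mandrel_b in the frame of rest_2 between 0.018 and 0.0245 m and angle between the x axis of mandrel_b and the x axis of rest_2, either way round below 0.35 rad and horizontal distance between mandrel_c and rest_3 below 0.016 m and z of mandrel_c in the frame of rest_3 between 0.018 and 0.0245 m and angle between the x axis of mandrel_c and the x axis of rest_3, either way round below 0.35 rad and horizontal distance between mandrel_d and rest_4 below 0.016 m and z of mandrel_d in the frame of rest_4 between 0.018 and 0.0245 m and angle between the x axis of mandrel_d and the x axis of rest_4, either way round below 0.35 rad)) and linear speed of each of mandrel_a, mandrel_b, mandrel_c, mandrel_d below 0.02 m/s and angular speed of each of mandrel_a, mandrel_b, mandrel_c, mandrel_d below 0.2 rad/s); the robot touches nothing.
It fails at once if the tin is moved by more than 30 mm or tipped (distance of tin from where it was at the start of the episode above 0.03 m or angle between tin's own z axis and vertical above 0.4 rad).
It also fails if it takes over 96 s, if anything falls off the work surface, if the arm or the gripper's body presses on something with over 40 N, if the wrist force passes 120 N, or if a joint passes its speed limit or range.

## Working session

There is one attempt and no reset: what is moved stays moved. The work goes in short steps, Python scripts to look and compute and a tool call to move; the robot and the scene stay as the last step left them, time stands still between calls to the robot, and variables do not carry over. Pictures are saved under pics/ and viewed, at most 14 in all, crops included, and the job is handed in when it is done.

Besides the shell and the picture viewer there is one more tool, called after "Call:" by a JSON object that holds its "method" and its "body", one argument or row to a line. step_arm: Moves the arm, as the interface text tells. Its arguments: {"type":"object","properties":{"rows":{"type":"array","items":{"type":"object","properties":{"jaw":{"type":"number"},"dx":{"type":"number"},"dy":{"type":"number"},"dz":{"type":"number"},"spin":{"type":"number"}}}}},"required":["rows"]}

```bash
mkdir -p pics; ls; python3 - <<'E'
from cell import readout,cams
import cv2,numpy as np
o=readout.get_obs(); print(o['time'],o['position'],o['tcp_rot'],o['finger_gap'])
for n in ['top','side']:
    p,d=cams.camera(n); cv2.imwrite(f'pics/{n}0.png',p[:,:,::-1]); np.save(f'{n}_d.npy',d); np.save(f'{n}_p.npy',p)
    c=cams.calibration(n); print(n,c)
E
```

```text
pics
0.0 [ 0.16417254 -0.55053868  0.21312647] [[ 9.58295124e-01  2.85780002e-01 -4.94912661e-04]
 [ 2.85780431e-01 -9.58293646e-01  1.68327779e-03]
 [ 6.77547297e-06 -1.75451325e-03 -9.99998461e-01]] 0.9962601889420964
top {'K': array([[435.44700854,   0.        , 318.07339229],
       [  0.        , 435.44700854, 237.8465824 ],
       [  0.        ,   0.        ,   1.        ]]), 'dist_coeffs': array([-0.05174385,  0.        ,  0.        ,  0.        ,  0.        ]), 'extrinsics': array([[ 3.98094811e-03, -9.99992003e-01,  3.81214792e-04,
        -6.54198042e-02],
       [-9.86792777e-01, -3.99013612e-03, -1.61938552e-01,
         4.92722984e-01],
       [ 1.61938778e-01,  2.68488970e-04, -9.86800770e-01,
         7.43480560e-01],
       [ 0.00000000e+00,  0.00000000e+00,  0.00000000e+00,
         1.00000000e+00]])}
side {'K': array([[475.36849329,   0.        , 316.84706527],
       [  0.        , 475.36849329, 241.00778732],
       [  0.        ,   0.        ,   1.        ]]), 'dist_coeffs': array([-0.11395842,  0.        ,  0.        ,  0.        ,  0.        ]), 'extrinsics': array([[ 0.99044805, -0.13670105, -0.01804101, -0.49693287],
       [-0.0967994 , -0.59616195, -0.79700741,  0.06566541],
       [ 0.09819639,  0.79114079, -0.60370002,  0.94113269],
       [ 0.        ,  0.        ,  0.        ,  1.        ]])}
```

View pics/top0.png

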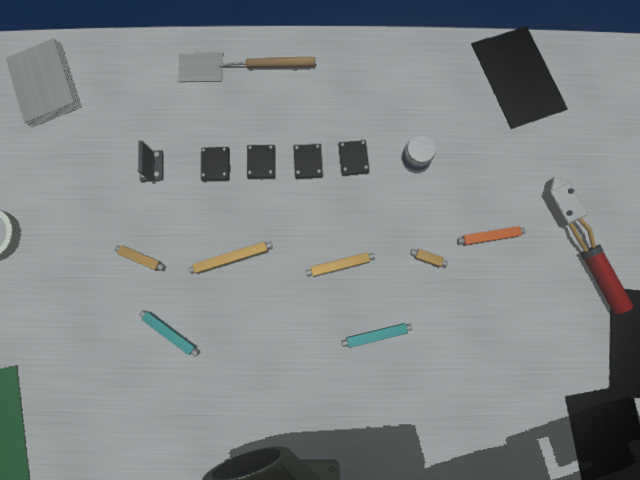

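View pics/side0.png

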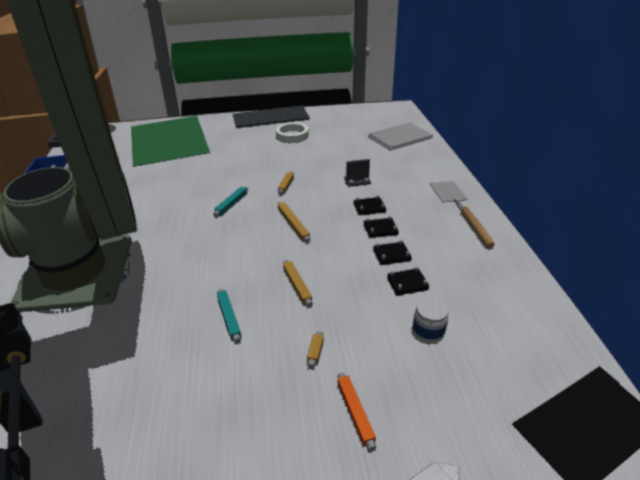

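The top view has the stop plate at the left (+y) at (150,162), the rests at (215,163), (261,161), (308,160) and (354,157), and the tin at (420,152). Four brass bars lie at (140,258), (231,257), (340,264) and (429,258). The look-alikes are orange at (491,236) and turquoise at (170,333) and (377,335), so neither is the one meant. The side view agrees. The stop is at +y, so d goes in rest_1, c in rest_2, b in rest_3 and a in rest_4.

```bash
cat > h.py <<'E'
import numpy as np,cv2
from cell import cams
def rays(cal,uv,z):
    "pixels -> world points on plane z"
    n=cv2.undistortPoints(np.float64(uv).reshape(-1,1,2),cal['K'],cal['dist_coeffs']).reshape(-1,2)
    E=cal['extrinsics'];R=E[:3,:3];C=-R.T@E[:3,3]
    d=np.c_[n,np.ones(len(n))]@R
    return C+d*((z-C[2])/d[:,2])[:,None]
def rects(cal,mask,z,amin,amax=1e9):
    out=[]
    for c in cv2.findContours(mask,cv2.RETR_EXTERNAL,cv2.CHAIN_APPROX_NONE)[0]:
        if not amin<cv2.contourArea(c)<amax: continue
        P=rays(cal,c,z)[:,:2]; b=cv2.boxPoints(cv2.minAreaRect(np.float32(P*1000)))
        e=[b[1]-b[0],b[2]-b[1]]; e.sort(key=np.linalg.norm)
        out.append((c.reshape(-1,2).mean(0).round(),(b.mean(0)).round(1),np.round([np.linalg.norm(e[1]),np.linalg.norm(e[0])],1),round(float(np.degrees(np.arctan2(e[1][1],e[1][0]))+90)%180-90,1)))
    return out
def brass(p):
    h=cv2.cvtColor(p,cv2.COLOR_RGB2HSV); return cv2.inRange(h,(13,90,60),(28,255,255))
E
python3 - <<'E'
from h import *
for n in ['top','side']:
    p=np.load(n+'_p.npy');cal=cams.calibration(n);E=cal['extrinsics']
    print(n,'cam',-E[:3,:3].T@E[:3,3])
    for r in rects(cal,brass(p),.018 if n=='top' else .012,60): print('brass',*r)
    m=cv2.inRange(p.max(2),0,75); 
    for r in rects(cal,m,.012,200,2500): print('dark',*r)
h=cv2.cvtColor(np.load('top_p.npy'),cv2.COLOR_RGB2HSV)
for u,v in [(140,258),(231,257),(340,264),(429,258),(491,236)]: print(h[v,u])
p=np.load('top_p.npy');a=p[130:280,100:460]
cv2.imwrite('pics/crop1.png',cv2.resize(a,(800,333),interpolation=cv2.INTER_CUBIC)[:,:,::-1])
E
```

```text
top cam [ 0.36607758 -0.06365287  0.81348297]
brass [340. 264.] [ 448.4 -103.8] [108.5  17.3] -75.2
brass [429. 258.] [ 460.6 -268.9] [48.7 16.8] 70.7
brass [138. 257.] [459.  271.1] [78.8 16.4] 67.9
brass [230. 257.] [460.1  99.3] [138.6  17.6] -72.0
brass [578. 237.] [ 500.4 -554.6] [58.   7.2] 27.1
brass [589. 233.] [ 510.3 -575.8] [58.  12.8] 22.6
brass [280.  61.] [855.8  14.3] [132.5  12.5] -88.1
dark [215. 164.] [641.5 134.8] [67.  52.6] 2.7
dark [307. 160.] [647.2 -42.6] [67.1 51.5] 3.6
dark [260. 162.] [646.3  48.2] [67.3 52.4] 1.3
dark [153. 166.] [647.7 261.1] [79.9 43.1] 3.9
dark [354. 158.] [ 654.5 -130.6] [66.8 52.7] 5.8
side cam [ 0.40612673 -0.77335249  0.61153247]
brass [315. 348.] [ 461.4 -270.7] [59.8 18.2] 70.3
brass [297. 283.] [ 449.1 -105.6] [124.5  21.1] -75.4
brass [477. 227.] [856.7  11.2] [152.1  20.5] -89.3
brass [293. 221.] [460.8  97.7] [156.   23.3] -72.2
brass [286. 182.] [459.1 268.4] [95.6 22.4] 68.4
brass [ 23. 116.] [-447.8  928.6] [201.5  56. ] -2.6
brass [ 7. 25.] [-1358.7  2983.6] [1096.7  111.2] -66.5
dark [428. 330.] [ 652.8 -263.7] [54.5 53.7] -28.7
dark [408. 282.] [ 654.2 -138.9] [68.5 62. ] 5.4
dark [392. 253.] [647.4 -51.1] [67.6 63.7] 3.6
dark [381. 228.] [646.   38.9] [67.8 64.7] 0.2
dark [369. 206.] [641.8 127.2] [67.4 66.5] -88.9
dark [358. 173.] [647.3 288.9] [136.3  60.9] 77.0
dark [259.  15.] [ 477.8 2359.1] [1164.8  231.6] 1.0
[ 19 114 159]
[ 20 117 181]
[ 20 118 186]
[ 19 114 165]
[ 10 154 177]
```

View pics/crop1.png

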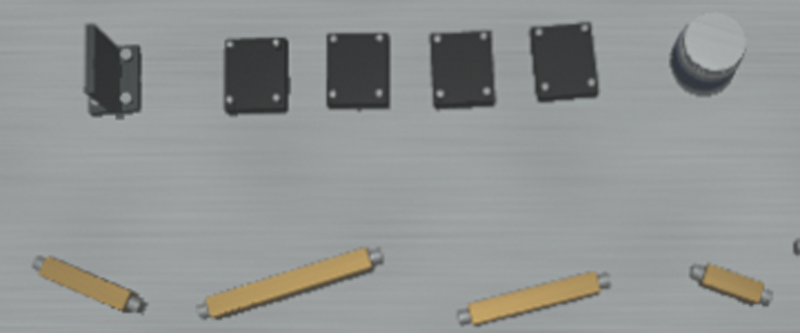

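The crop confirms four brass bars with body lengths of about 79, 139, 109 and 49 mm from left to right, which are b, d, c and a. All four have steel spigots, and no orange or turquoise bars are in the crop. The pads measure 67x52 mm, as given.

```bash
cat > plan.py <<'E'
import sys,numpy as np
from cell import readout
x,y,z,yaw=map(float,sys.argv[1:5])   # m, m, m, deg (yaw of tool x)
o=readout.get_obs();R=np.array(o['tcp_rot']);p=np.array(o['position'])
cur=np.degrees(np.arctan2(R[1,0],R[0,0]))
D=(yaw-cur+180)%360-180;a=np.radians(yaw);w=np.array([x,y,z])-p
ux=np.array([np.cos(a),np.sin(a)]);uy=np.array([np.sin(a),-np.cos(a)])
print('t',round(o['time'],2),'pos',p.round(4),'yaw',cur.round(1),'gap mm',round(o['finger_gap']*91,1),'grip',np.round(o['grip_force'],1),'F',np.round(o['wrist_force'],1),'q6',np.round(o['qpos'][5],0))
print('spin',round(-np.radians(D),3),'then cm dx',round(w[:2]@ux*100,2),'dy',round(w[:2]@uy*100,2),'dz',round(-w[2]*100,2))
E
python3 plan.py .460 .099 .12 108.5
```

```text
t 0.1 pos [ 0.1642 -0.5506  0.2132] yaw 16.6 gap mm 91.2 grip 0.0 F [ 0.5 -0.1 -0. ] q6 -1.0
spin -1.604 then cm dx 52.22 dy 48.66 dz 9.32
```

Call:
{"method": "step_arm", "body": {
  "rows": [
    {"spin":-0.146},
    {"spin":-0.146},
    {"spin":-0.146},
    {"spin":-0.146},
    {"spin":-0.146},
    {"spin":-0.146},
    {"spin":-0.146},
    {"spin":-0.146},
    {"spin":-0.146},
    {"spin":-0.146},
    {"spin":-0.144}
  ]
}}

```text
invalid input at $.rows[0]: expected keys jaw, dx, dy, dz, spin
```

Call:
{"method": "step_arm", "body": {
  "rows": [
    {"dx":2.9,"dy":2.7},
    {"dx":2.9,"dy":2.7},
    {"dx":2.9,"dy":2.7},
    {"dx":2.9,"dy":2.7},
    {"dx":2.9,"dy":2.7},
    {"dx":2.9,"dy":2.7},
    {"dx":2.9,"dy":2.7},
    {"dx":2.9,"dy":2.7},
    {"dx":2.9,"dy":2.7},
    {"dx":2.9,"dy":2.7},
    {"dx":2.9,"dy":2.7},
    {"dx":2.9,"dy":2.7},
    {"dx":2.9,"dy":2.7},
    {"dx":2.9,"dy":2.7},
    {"dx":2.9,"dy":2.7},
    {"dx":2.9,"dy":2.7},
    {"dx":2.9,"dy":2.7},
    {"dx":2.9,"dy":2.7,"dz":3},
    {"dz":3},
    {"dz":3}
  ]
}}

```text
invalid input at $.rows[0]: expected keys jaw, dx, dy, dz, spin
```

```bash
python3 plan.py .460 .099 .004 108; python3 - <<'E'
from h import *
p,d=cams.camera('wrist');cal=cams.calibration('wrist');cv2.imwrite('pics/w1.png',p[:,:,::-1])
for r in rects(cal,brass(p),.018,300): print(*r)
E
```

```text
t 0.1 pos [ 0.1642 -0.5506  0.2132] yaw 16.6 gap mm 91.2 grip 0.0 F [ 0.5 -0.1 -0. ] q6 -1.0
spin -1.595 then cm dx 52.64 dy 48.21 dz 20.92
[470. 376.] [  24.2 -777.2] [394.3  31.3] -72.6
[522. 322.] [ 109.2 -807.7] [84.1 37.3] 30.9
[132. 322.] [ -23.4 -365.8] [84.  37.7] 2.4
```

View pics/w1.png

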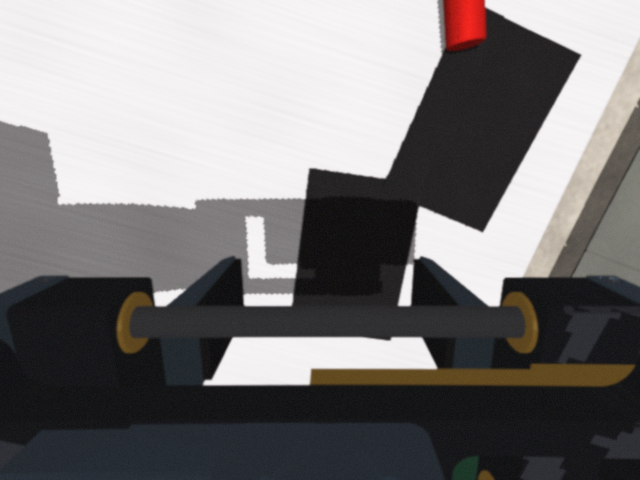

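The calls were refused because every key is required, so nothing moved. The wrist picture only shows the start pose: the fingers at the bottom and a dark patch of bench.

Call:
{"method": "step_arm", "body": {
  "rows": [
    {"jaw":9,"dx":0,"dy":0,"dz":0,"spin":-0.146},
    {"jaw":9,"dx":0,"dy":0,"dz":0,"spin":-0.146},
    {"jaw":9,"dx":0,"dy":0,"dz":0,"spin":-0.146},
    {"jaw":9,"dx":0,"dy":0,"dz":0,"spin":-0.146},
    {"jaw":9,"dx":0,"dy":0,"dz":0,"spin":-0.146},
    {"jaw":9,"dx":0,"dy":0,"dz":0,"spin":-0.146},
    {"jaw":9,"dx":0,"dy":0,"dz":0,"spin":-0.146},
    {"jaw":9,"dx":0,"dy":0,"dz":0,"spin":-0.146},
    {"jaw":9,"dx":0,"dy":0,"dz":0,"spin":-0.146},
    {"jaw":9,"dx":0,"dy":0,"dz":0,"spin":-0.146},
    {"jaw":9,"dx":0,"dy":0,"dz":0,"spin":-0.14}
  ]
}}

```text
time: 1.52
position: [0.1643, -0.5508, 0.2136]
tcp_rot: [[-0.318, 0.948, -0.0], [0.948, 0.318, 0.001], [0.001, 0.0, -1.0]]
wrist_force: [-0.1, -0.4, -0.4]
finger_gap: 0.987
grip_force: 0.0
```

Call:
{"method": "step_arm", "body": {
  "rows": [
    {"jaw":9,"dx":2.9,"dy":2.7,"dz":0,"spin":0},
    {"jaw":9,"dx":2.9,"dy":2.7,"dz":0,"spin":0},
    {"jaw":9,"dx":2.9,"dy":2.7,"dz":0,"spin":0},
    {"jaw":9,"dx":2.9,"dy":2.7,"dz":0,"spin":0},
    {"jaw":9,"dx":2.9,"dy":2.7,"dz":0,"spin":0},
    {"jaw":9,"dx":2.9,"dy":2.7,"dz":0,"spin":0},
    {"jaw":9,"dx":2.9,"dy":2.7,"dz":0,"spin":0},
    {"jaw":9,"dx":2.9,"dy":2.7,"dz":0,"spin":0},
    {"jaw":9,"dx":2.9,"dy":2.7,"dz":0,"spin":0},
    {"jaw":9,"dx":2.9,"dy":2.7,"dz":0,"spin":0},
    {"jaw":9,"dx":2.9,"dy":2.7,"dz":0,"spin":0},
    {"jaw":9,"dx":2.9,"dy":2.7,"dz":0,"spin":0},
    {"jaw":9,"dx":2.9,"dy":2.7,"dz":0,"spin":0},
    {"jaw":9,"dx":2.9,"dy":2.7,"dz":0,"spin":0},
    {"jaw":9,"dx":2.9,"dy":2.7,"dz":0,"spin":0},
    {"jaw":9,"dx":2.9,"dy":2.7,"dz":0,"spin":0},
    {"jaw":9,"dx":2.9,"dy":2.7,"dz":0,"spin":0},
    {"jaw":9,"dx":2.9,"dy":2.7,"dz":3,"spin":0},
    {"jaw":9,"dx":0,"dy":0,"dz":3,"spin":0},
    {"jaw":9,"dx":0,"dy":0,"dz":3,"spin":0}
  ]
}}

```text
time: 4.03
position: [0.462, 0.0976, 0.1227]
tcp_rot: [[-0.315, 0.949, -0.0], [0.949, 0.315, -0.0], [-0.0, -0.0, -1.0]]
wrist_force: [0.5, 0.8, 0.2]
finger_gap: 0.99
grip_force: 0.0
```

```bash
python3 plan.py .460 .099 .004 108; python3 - <<'E'
from h import *
p,d=cams.camera('wrist');cal=cams.calibration('wrist');cv2.imwrite('pics/w2.png',p[:,:,::-1])
for r in rects(cal,brass(p),.018,300): print(*r)
E
```

```text
t 4.03 pos [0.462  0.0976 0.1227] yaw 108.4 gap mm 90.1 grip 0.0 F [0.5 0.8 0.2] q6 -8.0
spin 0.006 then cm dx 0.19 dy -0.15 dz 11.87
[468. 376.] [622.7  14.9] [292.3  22.1] 19.3
[520. 322.] [644.4  77.9] [60.7 27. ] -58.7
[134. 322.] [323.  -30.3] [61.5 26.4] -85.7
[326. 228.] [457.5 101.5] [132.3  17.3] -72.0
[388.  30.] [452.4 256.7] [59.1 17.5] 67.7
```

View pics/w2.png

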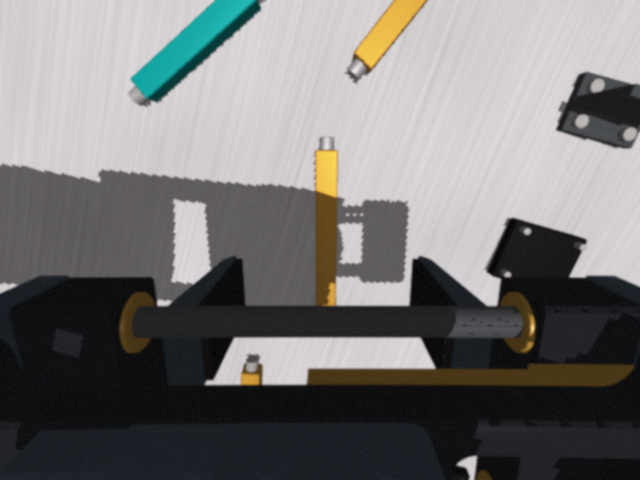

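The wrist view has bar d lined up between the fingers at (326,228) and running along the tool's x. Its near end is hidden, and the position agrees with the top view. Next I descend, grip and lift.

Call:
{"method": "step_arm", "body": {
  "rows": [
    {"jaw":9,"dx":0.2,"dy":-0.1,"dz":3,"spin":0},
    {"jaw":9,"dx":0,"dy":0,"dz":3,"spin":0},
    {"jaw":9,"dx":0,"dy":0,"dz":3,"spin":0},
    {"jaw":9,"dx":0,"dy":0,"dz":1.8,"spin":0},
    {"jaw":9,"dx":0,"dy":0,"dz":1.0,"spin":0},
    {"jaw":9,"dx":0,"dy":0,"dz":0,"spin":0},
    {"jaw":1,"dx":0,"dy":0,"dz":0,"spin":0},
    {"jaw":1,"dx":0,"dy":0,"dz":0,"spin":0},
    {"jaw":1,"dx":0,"dy":0,"dz":0,"spin":0},
    {"jaw":1,"dx":0,"dy":0,"dz":0,"spin":0},
    {"jaw":1,"dx":0,"dy":0,"dz":0,"spin":0},
    {"jaw":1,"dx":0,"dy":0,"dz":0,"spin":0},
    {"jaw":1,"dx":0,"dy":0,"dz":0,"spin":0},
    {"jaw":1,"dx":0,"dy":0,"dz":0,"spin":0}
  ]
}}

```text
time: 5.82
position: [0.4605, 0.0986, 0.0059]
tcp_rot: [[-0.314, 0.95, -0.0], [0.95, 0.314, -0.0], [-0.0, -0.0, -1.0]]
wrist_force: [0.5, -0.1, -0.9]
finger_gap: 0.194
grip_force: 30.0
```

Call:
{"method": "step_arm", "body": {
  "rows": [
    {"jaw":1,"dx":0,"dy":0,"dz":-2,"spin":0},
    {"jaw":1,"dx":0,"dy":0,"dz":-3,"spin":0},
    {"jaw":1,"dx":0,"dy":0,"dz":-3,"spin":-0.1},
    {"jaw":1,"dx":0,"dy":0,"dz":0,"spin":-0.13},
    {"jaw":1,"dx":0,"dy":0,"dz":0,"spin":-0.13},
    {"jaw":1,"dx":0,"dy":0,"dz":0,"spin":-0.13},
    {"jaw":1,"dx":0,"dy":0,"dz":0,"spin":-0.13},
    {"jaw":1,"dx":0,"dy":0,"dz":0,"spin":-0.13},
    {"jaw":1,"dx":0,"dy":0,"dz":0,"spin":-0.13},
    {"jaw":1,"dx":0,"dy":0,"dz":0,"spin":-0.13},
    {"jaw":1,"dx":0,"dy":0,"dz":0,"spin":-0.13},
    {"jaw":1,"dx":0,"dy":0,"dz":0,"spin":-0.13},
    {"jaw":1,"dx":0,"dy":0,"dz":0,"spin":0}
  ]
}}

```text
time: 7.45
position: [0.46, 0.0985, 0.0855]
tcp_rot: [[-1.0, -0.017, -0.001], [-0.017, 1.0, -0.0], [0.001, -0.0, -1.0]]
wrist_force: [0.1, 0.3, -3.2]
finger_gap: 0.191
grip_force: 30.0
```

```bash
python3 plan.py .6415 .1345 .019 181.5
```

```text
t 7.45 pos [0.46   0.0985 0.0855] yaw -179.0 gap mm 17.4 grip 30.0 F [ 0.1  0.3 -3.2] q6 -80.0
spin -0.01 then cm dx -18.24 dy 3.12 dz 6.65
```

Call:
{"method": "step_arm", "body": {
  "rows": [
    {"jaw":1,"dx":-3,"dy":0.5,"dz":0,"spin":0},
    {"jaw":1,"dx":-3,"dy":0.5,"dz":0,"spin":0},
    {"jaw":1,"dx":-3,"dy":0.5,"dz":0,"spin":0},
    {"jaw":1,"dx":-3,"dy":0.5,"dz":0,"spin":0},
    {"jaw":1,"dx":-3,"dy":0.5,"dz":0,"spin":0},
    {"jaw":1,"dx":-3,"dy":0.5,"dz":0,"spin":0},
    {"jaw":1,"dx":-0.2,"dy":0.1,"dz":0,"spin":0},
    {"jaw":1,"dx":0,"dy":0,"dz":0,"spin":0},
    {"jaw":1,"dx":0,"dy":0,"dz":2,"spin":0},
    {"jaw":1,"dx":0,"dy":0,"dz":2,"spin":0},
    {"jaw":1,"dx":0,"dy":0,"dz":1.5,"spin":0},
    {"jaw":1,"dx":0,"dy":0,"dz":0.7,"spin":0},
    {"jaw":1,"dx":0,"dy":0,"dz":0.4,"spin":0},
    {"jaw":1,"dx":0,"dy":0,"dz":0,"spin":0}
  ]
}}

```text
time: 9.2
position: [0.6421, 0.133, 0.0202]
tcp_rot: [[-1.0, -0.018, 0.0], [-0.018, 1.0, 0.0], [-0.0, -0.0, -1.0]]
wrist_force: [0.5, -0.1, -2.1]
finger_gap: 0.195
grip_force: 30.0
```

```bash
python3 plan.py .6415 .1345 .018 181.5
```

```text
t 9.2 pos [0.6421 0.133  0.0202] yaw -179.0 gap mm 17.8 grip 30.0 F [ 0.5 -0.1 -2.1] q6 -80.0
spin -0.008 then cm dx 0.05 dy 0.16 dz 0.22
```

Lower the last 2 mm, open and rise.

Call:
{"method": "step_arm", "body": {
  "rows": [
    {"jaw":1,"dx":0,"dy":0.15,"dz":0.1,"spin":0},
    {"jaw":1,"dx":0,"dy":0,"dz":0.1,"spin":0},
    {"jaw":1,"dx":0,"dy":0,"dz":0,"spin":0},
    {"jaw":4,"dx":0,"dy":0,"dz":0,"spin":0},
    {"jaw":4,"dx":0,"dy":0,"dz":0,"spin":0},
    {"jaw":4,"dx":0,"dy":0,"dz":0,"spin":0},
    {"jaw":4,"dx":0,"dy":0,"dz":0,"spin":0},
    {"jaw":4,"dx":0,"dy":0,"dz":-1.5,"spin":0},
    {"jaw":4,"dx":0,"dy":0,"dz":-3,"spin":0},
    {"jaw":4,"dx":0,"dy":0,"dz":-4,"spin":0},
    {"jaw":9,"dx":0,"dy":0,"dz":-4,"spin":0}
  ]
}}

```text
time: 10.58
position: [0.642, 0.1344, 0.1453]
tcp_rot: [[-1.0, -0.018, 0.001], [-0.018, 1.0, 0.0], [-0.001, 0.0, -1.0]]
wrist_force: [-0.4, 0.2, -0.2]
finger_gap: 0.519
grip_force: 0.0
```

```bash
python3 plan.py .4485 -.104 .0055 104.8
```

```text
t 10.57 pos [0.642  0.1344 0.1453] yaw -179.0 gap mm 47.3 grip 0.0 F [-0.4  0.2 -0.2] q6 -80.0
spin 1.331 then cm dx -18.11 dy -24.8 dz 13.98
```

Call:
{"method": "step_arm", "body": {
  "rows": [
    {"jaw":9,"dx":0,"dy":0,"dz":0,"spin":0.133},
    {"jaw":9,"dx":0,"dy":0,"dz":0,"spin":0.133},
    {"jaw":9,"dx":0,"dy":0,"dz":0,"spin":0.133},
    {"jaw":9,"dx":0,"dy":0,"dz":0,"spin":0.133},
    {"jaw":9,"dx":0,"dy":0,"dz":0,"spin":0.133},
    {"jaw":9,"dx":0,"dy":0,"dz":0,"spin":0.133},
    {"jaw":9,"dx":0,"dy":0,"dz":0,"spin":0.133},
    {"jaw":9,"dx":0,"dy":0,"dz":0,"spin":0.133},
    {"jaw":9,"dx":0,"dy":0,"dz":0,"spin":0.133},
    {"jaw":9,"dx":0,"dy":0,"dz":0,"spin":0.133},
    {"jaw":9,"dx":-2.3,"dy":-3.1,"dz":0,"spin":0},
    {"jaw":9,"dx":-2.3,"dy":-3.1,"dz":0,"spin":0},
    {"jaw":9,"dx":-2.3,"dy":-3.1,"dz":0,"spin":0},
    {"jaw":9,"dx":-2.3,"dy":-3.1,"dz":0,"spin":0},
    {"jaw":9,"dx":-2.3,"dy":-3.1,"dz":0,"spin":0},
    {"jaw":9,"dx":-2.3,"dy":-3.1,"dz":0,"spin":0},
    {"jaw":9,"dx":-2.3,"dy":-3.1,"dz":2,"spin":0},
    {"jaw":9,"dx":-2.0,"dy":-3.1,"dz":3,"spin":0},
    {"jaw":9,"dx":0,"dy":0,"dz":3,"spin":0},
    {"jaw":9,"dx":0,"dy":0,"dz":1,"spin":0}
  ]
}}

```text
time: 13.08
position: [0.4479, -0.1042, 0.0526]
tcp_rot: [[-0.255, 0.967, -0.001], [0.967, 0.255, 0.0], [0.0, -0.001, -1.0]]
wrist_force: [-0.0, 0.1, 0.5]
finger_gap: 0.986
grip_force: 0.0
```

```bash
python3 plan.py .4485 -.104 .0055 104.8; python3 - <<'E'
from h import *
for n in ['top']:
    p,d=cams.camera(n);cal=cams.calibration(n);cv2.imwrite('pics/t2.png',cv2.resize(p[120:290,100:460],(800,378))[:,:,::-1])
    for r in rects(cal,brass(p),.030,60): print(*r)
E
```

```text
t 13.07 pos [ 0.4479 -0.1042  0.0526] yaw 104.8 gap mm 89.8 grip 0.0 F [-0.   0.1  0.5] q6 -29.0
spin -0.0 then cm dx 0.01 dy 0.07 dz 4.71
[317. 270.] [436.3 -62.1] [21.9 17.1] -75.6
[435. 259.] [ 455.8 -274.7] [28.7 16.4] 71.5
[138. 257.] [457.6 266. ] [77.6 16. ] 68.0
[578. 237.] [ 498.4 -547.1] [57.2  7. ] 26.8
[589. 233.] [ 508.1 -568.1] [57.1 12.6] 22.6
[213. 161.] [641.9 135.1] [138.5  17.9] 0.5
[279.  60.] [849.1  13.1] [130.5  10. ] -88.1
```

View pics/t2.png

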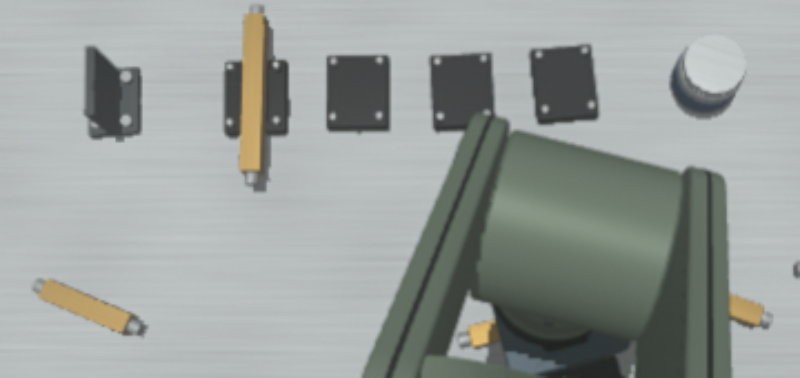

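Bar d lies on rest_1 between the pins, centre at (642, 135) mm, crop (253,95). The arm stands over c. Next is c.

Call:
{"method": "step_arm", "body": {
  "rows": [
    {"jaw":9,"dx":0,"dy":0,"dz":2.5,"spin":0},
    {"jaw":9,"dx":0,"dy":0,"dz":1.5,"spin":0},
    {"jaw":9,"dx":0,"dy":0,"dz":0.6,"spin":0},
    {"jaw":1,"dx":0,"dy":0,"dz":0,"spin":0},
    {"jaw":1,"dx":0,"dy":0,"dz":0,"spin":0},
    {"jaw":1,"dx":0,"dy":0,"dz":0,"spin":0},
    {"jaw":1,"dx":0,"dy":0,"dz":0,"spin":0},
    {"jaw":1,"dx":0,"dy":0,"dz":0,"spin":0},
    {"jaw":1,"dx":0,"dy":0,"dz":0,"spin":0},
    {"jaw":1,"dx":0,"dy":0,"dz":0,"spin":0},
    {"jaw":1,"dx":0,"dy":0,"dz":0,"spin":0}
  ]
}}

```text
time: 14.5
position: [0.4485, -0.1041, 0.0069]
tcp_rot: [[-0.256, 0.967, -0.0], [0.967, 0.256, -0.0], [-0.0, -0.0, -1.0]]
wrist_force: [-0.5, 0.3, -0.6]
finger_gap: 0.193
grip_force: 30.0
```

Call:
{"method": "step_arm", "body": {
  "rows": [
    {"jaw":1,"dx":0,"dy":0,"dz":-2,"spin":0},
    {"jaw":1,"dx":0,"dy":0,"dz":-3,"spin":0},
    {"jaw":1,"dx":0,"dy":0,"dz":-3,"spin":-0.1},
    {"jaw":1,"dx":0,"dy":0,"dz":-2,"spin":-0.13},
    {"jaw":1,"dx":0,"dy":0,"dz":0,"spin":-0.14},
    {"jaw":1,"dx":0,"dy":0,"dz":0,"spin":-0.14},
    {"jaw":1,"dx":0,"dy":0,"dz":0,"spin":-0.14},
    {"jaw":1,"dx":0,"dy":0,"dz":0,"spin":-0.14},
    {"jaw":1,"dx":0,"dy":0,"dz":0,"spin":-0.14},
    {"jaw":1,"dx":0,"dy":0,"dz":0,"spin":-0.14},
    {"jaw":1,"dx":0,"dy":0,"dz":0,"spin":-0.14},
    {"jaw":1,"dx":0,"dy":0,"dz":0,"spin":-0.13},
    {"jaw":1,"dx":0,"dy":0,"dz":0,"spin":0}
  ]
}}

```text
time: 16.12
position: [0.448, -0.1039, 0.1065]
tcp_rot: [[-1.0, -0.027, -0.001], [-0.027, 1.0, 0.0], [0.001, 0.0, -1.0]]
wrist_force: [-0.3, 0.1, -3.2]
finger_gap: 0.194
grip_force: 30.0
```

```bash
python3 plan.py .646 .048 .018 181.5
```

```text
t 16.12 pos [ 0.448  -0.1039  0.1065] yaw -178.5 gap mm 17.6 grip 30.0 F [-0.3  0.1 -3.2] q6 -106.0
spin 0.0 then cm dx -20.19 dy 14.67 dz 8.85
```

Call:
{"method": "step_arm", "body": {
  "rows": [
    {"jaw":1,"dx":-2.9,"dy":2.1,"dz":0,"spin":0},
    {"jaw":1,"dx":-2.9,"dy":2.1,"dz":0,"spin":0},
    {"jaw":1,"dx":-2.9,"dy":2.1,"dz":0,"spin":0},
    {"jaw":1,"dx":-2.9,"dy":2.1,"dz":0,"spin":0},
    {"jaw":1,"dx":-2.9,"dy":2.1,"dz":0,"spin":0},
    {"jaw":1,"dx":-2.9,"dy":2.1,"dz":0,"spin":0},
    {"jaw":1,"dx":-2.8,"dy":2.1,"dz":0,"spin":0},
    {"jaw":1,"dx":0,"dy":0,"dz":0,"spin":0},
    {"jaw":1,"dx":0,"dy":0,"dz":2.5,"spin":0},
    {"jaw":1,"dx":0,"dy":0,"dz":2.5,"spin":0},
    {"jaw":1,"dx":0,"dy":0,"dz":2,"spin":0},
    {"jaw":1,"dx":0,"dy":0,"dz":1.0,"spin":0},
    {"jaw":1,"dx":0,"dy":0,"dz":0.5,"spin":0},
    {"jaw":1,"dx":0,"dy":0,"dz":0.2,"spin":0},
    {"jaw":1,"dx":0,"dy":0,"dz":0,"spin":0}
  ]
}}

```text
time: 18.0
position: [0.6466, 0.0486, 0.0205]
tcp_rot: [[-1.0, -0.028, 0.001], [-0.028, 1.0, -0.0], [-0.001, -0.0, -1.0]]
wrist_force: [-0.0, 0.4, -2.7]
finger_gap: 0.194
grip_force: 30.0
```

```bash
python3 plan.py .646 .048 .018 181.5
```

```text
t 18.0 pos [0.6466 0.0486 0.0205] yaw -178.4 gap mm 17.7 grip 30.0 F [-0.   0.4 -2.7] q6 -88.0
spin 0.002 then cm dx 0.07 dy -0.05 dz 0.25
```

Call:
{"method": "step_arm", "body": {
  "rows": [
    {"jaw":1,"dx":0,"dy":0,"dz":0.15,"spin":0},
    {"jaw":1,"dx":0,"dy":0,"dz":0,"spin":0},
    {"jaw":4,"dx":0,"dy":0,"dz":0,"spin":0},
    {"jaw":4,"dx":0,"dy":0,"dz":0,"spin":0},
    {"jaw":4,"dx":0,"dy":0,"dz":0,"spin":0},
    {"jaw":4,"dx":0,"dy":0,"dz":0,"spin":0},
    {"jaw":4,"dx":0,"dy":0,"dz":-1.5,"spin":0},
    {"jaw":4,"dx":0,"dy":0,"dz":-3,"spin":0},
    {"jaw":4,"dx":0,"dy":0,"dz":-4,"spin":0},
    {"jaw":9,"dx":0,"dy":0,"dz":-4,"spin":0},
    {"jaw":9,"dx":0,"dy":0,"dz":0,"spin":0.18},
    {"jaw":9,"dx":0,"dy":0,"dz":0,"spin":0.18},
    {"jaw":9,"dx":0,"dy":0,"dz":0,"spin":0.18},
    {"jaw":9,"dx":0,"dy":0,"dz":0,"spin":0.18},
    {"jaw":9,"dx":0,"dy":0,"dz":0,"spin":0.18},
    {"jaw":9,"dx":0,"dy":0,"dz":0,"spin":0.18},
    {"jaw":9,"dx":0,"dy":0,"dz":0,"spin":0.18},
    {"jaw":9,"dx":0,"dy":0,"dz":0,"spin":0.18},
    {"jaw":9,"dx":0,"dy":0,"dz":0,"spin":0.18},
    {"jaw":9,"dx":0,"dy":0,"dz":0,"spin":0.18}
  ]
}}

```text
time: 20.5
position: [0.6465, 0.0486, 0.1447]
tcp_rot: [[0.205, 0.979, 0.001], [0.979, -0.205, -0.0], [0.0, 0.001, -1.0]]
wrist_force: [0.2, -0.1, -0.1]
finger_gap: 0.99
grip_force: 0.0
```

Call:
{"method": "step_arm", "body": {
  "rows": [
    {"jaw":9,"dx":0,"dy":0,"dz":0,"spin":0.18},
    {"jaw":9,"dx":0,"dy":0,"dz":0,"spin":0}
  ]
}}

```text
time: 20.75
position: [0.6465, 0.0486, 0.1445]
tcp_rot: [[0.37, 0.929, 0.001], [0.929, -0.37, -0.0], [0.0, 0.001, -1.0]]
wrist_force: [-0.7, 0.2, -0.7]
finger_gap: 0.986
grip_force: 0.0
```

```bash
python3 plan.py .459 .270 .0065 68
```

```text
t 20.75 pos [0.6465 0.0486 0.1445] yaw 68.3 gap mm 89.7 grip 0.0 F [-0.7  0.2 -0.7] q6 25.0
spin 0.005 then cm dx 13.5 dy -25.68 dz 13.8
```

Call:
{"method": "step_arm", "body": {
  "rows": [
    {"jaw":9,"dx":1.7,"dy":-3.2,"dz":0,"spin":0},
    {"jaw":9,"dx":1.7,"dy":-3.2,"dz":0,"spin":0},
    {"jaw":9,"dx":1.7,"dy":-3.2,"dz":0,"spin":0},
    {"jaw":9,"dx":1.7,"dy":-3.2,"dz":0,"spin":0},
    {"jaw":9,"dx":1.7,"dy":-3.2,"dz":0,"spin":0},
    {"jaw":9,"dx":1.7,"dy":-3.2,"dz":0,"spin":0},
    {"jaw":9,"dx":1.7,"dy":-3.2,"dz":0,"spin":0},
    {"jaw":9,"dx":1.6,"dy":-3.3,"dz":2,"spin":0},
    {"jaw":9,"dx":0,"dy":0,"dz":3,"spin":0},
    {"jaw":9,"dx":0,"dy":0,"dz":3,"spin":0},
    {"jaw":9,"dx":0,"dy":0,"dz":1,"spin":0}
  ]
}}

```text
time: 22.12
position: [0.457, 0.2691, 0.0524]
tcp_rot: [[0.369, 0.929, -0.002], [0.929, -0.369, -0.001], [-0.002, -0.001, -1.0]]
wrist_force: [0.6, 0.7, 0.1]
finger_gap: 0.986
grip_force: 0.0
```

```bash
python3 plan.py .459 .270 .0065 68
```

```text
t 22.12 pos [0.457  0.2691 0.0524] yaw 68.3 gap mm 89.7 grip 0.0 F [0.6 0.7 0.1] q6 51.0
spin 0.006 then cm dx 0.15 dy 0.15 dz 4.59
```

Call:
{"method": "step_arm", "body": {
  "rows": [
    {"jaw":9,"dx":0.15,"dy":0.1,"dz":2.5,"spin":0},
    {"jaw":9,"dx":0,"dy":0,"dz":1.4,"spin":0},
    {"jaw":9,"dx":0,"dy":0,"dz":0.6,"spin":0},
    {"jaw":1,"dx":0,"dy":0,"dz":0,"spin":0},
    {"jaw":1,"dx":0,"dy":0,"dz":0,"spin":0},
    {"jaw":1,"dx":0,"dy":0,"dz":0,"spin":0},
    {"jaw":1,"dx":0,"dy":0,"dz":0,"spin":0},
    {"jaw":1,"dx":0,"dy":0,"dz":0,"spin":0},
    {"jaw":1,"dx":0,"dy":0,"dz":0,"spin":0},
    {"jaw":1,"dx":0,"dy":0,"dz":0,"spin":0},
    {"jaw":1,"dx":0,"dy":0,"dz":0,"spin":0}
  ]
}}

```text
time: 23.5
position: [0.4593, 0.2705, 0.0084]
tcp_rot: [[0.372, 0.928, -0.0], [0.928, -0.372, -0.0], [-0.0, -0.0, -1.0]]
wrist_force: [0.5, -0.3, -0.5]
finger_gap: 0.195
grip_force: 30.0
```

Call:
{"method": "step_arm", "body": {
  "rows": [
    {"jaw":1,"dx":0,"dy":0,"dz":-2,"spin":0},
    {"jaw":1,"dx":0,"dy":0,"dz":-3,"spin":0},
    {"jaw":1,"dx":0,"dy":0,"dz":-3,"spin":0.1},
    {"jaw":1,"dx":0,"dy":0,"dz":-2,"spin":0.13},
    {"jaw":1,"dx":0,"dy":0,"dz":0,"spin":0.13},
    {"jaw":1,"dx":0,"dy":0,"dz":0,"spin":0.13},
    {"jaw":1,"dx":0,"dy":0,"dz":0,"spin":0.13},
    {"jaw":1,"dx":0,"dy":0,"dz":0,"spin":0.13},
    {"jaw":1,"dx":0,"dy":0,"dz":0,"spin":0.13},
    {"jaw":1,"dx":0,"dy":0,"dz":0,"spin":0.13},
    {"jaw":1,"dx":0,"dy":0,"dz":0,"spin":0.13},
    {"jaw":1,"dx":0,"dy":0,"dz":0,"spin":0}
  ]
}}

```text
time: 25.0
position: [0.459, 0.2703, 0.108]
tcp_rot: [[0.999, 0.051, -0.001], [0.051, -0.999, -0.001], [-0.001, 0.001, -1.0]]
wrist_force: [-0.5, 0.1, -2.2]
finger_gap: 0.198
grip_force: 30.0
```

```bash
python3 plan.py .647 -.0425 .019 3
```

```text
t 25.0 pos [0.459  0.2703 0.108 ] yaw 2.9 gap mm 18.0 grip 30.0 F [-0.5  0.1 -2.2] q6 116.0
spin -0.001 then cm dx 17.13 dy 32.22 dz 8.9
```

Call:
{"method": "step_arm", "body": {
  "rows": [
    {"jaw":1,"dx":1.7,"dy":3.2,"dz":0,"spin":0},
    {"jaw":1,"dx":1.7,"dy":3.2,"dz":0,"spin":0},
    {"jaw":1,"dx":1.7,"dy":3.2,"dz":0,"spin":0},
    {"jaw":1,"dx":1.7,"dy":3.2,"dz":0,"spin":0},
    {"jaw":1,"dx":1.7,"dy":3.2,"dz":0,"spin":0},
    {"jaw":1,"dx":1.7,"dy":3.2,"dz":0,"spin":0},
    {"jaw":1,"dx":1.7,"dy":3.2,"dz":0,"spin":0},
    {"jaw":1,"dx":1.7,"dy":3.2,"dz":0,"spin":0},
    {"jaw":1,"dx":1.7,"dy":3.2,"dz":0,"spin":0},
    {"jaw":1,"dx":1.8,"dy":3.4,"dz":0,"spin":0},
    {"jaw":1,"dx":0,"dy":0,"dz":0,"spin":0},
    {"jaw":1,"dx":0,"dy":0,"dz":2.5,"spin":0},
    {"jaw":1,"dx":0,"dy":0,"dz":2.5,"spin":0},
    {"jaw":1,"dx":0,"dy":0,"dz":2,"spin":0},
    {"jaw":1,"dx":0,"dy":0,"dz":1.0,"spin":0},
    {"jaw":1,"dx":0,"dy":0,"dz":0.5,"spin":0},
    {"jaw":1,"dx":0,"dy":0,"dz":0.1,"spin":0},
    {"jaw":1,"dx":0,"dy":0,"dz":0,"spin":0}
  ]
}}

```text
time: 27.25
position: [0.6467, -0.0426, 0.0231]
tcp_rot: [[0.999, 0.05, 0.001], [0.05, -0.999, -0.0], [0.001, 0.0, -1.0]]
wrist_force: [0.2, 0.8, -2.1]
finger_gap: 0.195
grip_force: 30.0
```

```bash
python3 plan.py .647 -.0425 .0204 3
```

```text
t 27.25 pos [ 0.6467 -0.0426  0.0231] yaw 2.9 gap mm 17.7 grip 30.0 F [ 0.2  0.8 -2.1] q6 82.0
spin -0.002 then cm dx 0.03 dy -0.01 dz 0.27
```

Lower 2.5 mm, release, rise, and turn to 70.7° for a (spin −1.18).

Call:
{"method": "step_arm", "body": {
  "rows": [
    {"jaw":1,"dx":0,"dy":0,"dz":0.25,"spin":0},
    {"jaw":1,"dx":0,"dy":0,"dz":0,"spin":0},
    {"jaw":4,"dx":0,"dy":0,"dz":0,"spin":0},
    {"jaw":4,"dx":0,"dy":0,"dz":0,"spin":0},
    {"jaw":4,"dx":0,"dy":0,"dz":0,"spin":0},
    {"jaw":4,"dx":0,"dy":0,"dz":0,"spin":0},
    {"jaw":4,"dx":0,"dy":0,"dz":-1.5,"spin":0},
    {"jaw":4,"dx":0,"dy":0,"dz":-3,"spin":0},
    {"jaw":4,"dx":0,"dy":0,"dz":-4,"spin":0},
    {"jaw":9,"dx":0,"dy":0,"dz":-4,"spin":0},
    {"jaw":9,"dx":0,"dy":0,"dz":0,"spin":-0.15},
    {"jaw":9,"dx":0,"dy":0,"dz":0,"spin":-0.15},
    {"jaw":9,"dx":0,"dy":0,"dz":0,"spin":-0.15},
    {"jaw":9,"dx":0,"dy":0,"dz":0,"spin":-0.15},
    {"jaw":9,"dx":0,"dy":0,"dz":0,"spin":-0.15},
    {"jaw":9,"dx":0,"dy":0,"dz":0,"spin":-0.15},
    {"jaw":9,"dx":0,"dy":0,"dz":0,"spin":-0.15},
    {"jaw":9,"dx":0,"dy":0,"dz":0,"spin":-0.13},
    {"jaw":9,"dx":0,"dy":0,"dz":0,"spin":0}
  ]
}}

```text
time: 29.62
position: [0.6464, -0.0426, 0.146]
tcp_rot: [[0.336, 0.942, 0.001], [0.942, -0.336, -0.0], [0.0, 0.001, -1.0]]
wrist_force: [0.7, -1.3, 0.0]
finger_gap: 0.993
grip_force: 0.0
```

```bash
python3 plan.py .461 -.269 .007 70.5
```

```text
t 29.62 pos [ 0.6464 -0.0426  0.146 ] yaw 70.4 gap mm 90.3 grip 0.0 F [ 0.7 -1.3  0. ] q6 15.0
spin -0.002 then cm dx -27.53 dy -9.92 dz 13.9
```

Call:
{"method": "step_arm", "body": {
  "rows": [
    {"jaw":9,"dx":-3.4,"dy":-1.2,"dz":0,"spin":0},
    {"jaw":9,"dx":-3.4,"dy":-1.2,"dz":0,"spin":0},
    {"jaw":9,"dx":-3.4,"dy":-1.2,"dz":0,"spin":0},
    {"jaw":9,"dx":-3.4,"dy":-1.2,"dz":0,"spin":0},
    {"jaw":9,"dx":-3.4,"dy":-1.2,"dz":0,"spin":0},
    {"jaw":9,"dx":-3.4,"dy":-1.2,"dz":0,"spin":0},
    {"jaw":9,"dx":-3.5,"dy":-1.3,"dz":0,"spin":0},
    {"jaw":9,"dx":-3.6,"dy":-1.4,"dz":2,"spin":0},
    {"jaw":9,"dx":0,"dy":0,"dz":3,"spin":0},
    {"jaw":9,"dx":0,"dy":0,"dz":3,"spin":0},
    {"jaw":9,"dx":0,"dy":0,"dz":1,"spin":0}
  ]
}}

```text
time: 31.0
position: [0.4601, -0.2683, 0.054]
tcp_rot: [[0.336, 0.942, -0.002], [0.942, -0.336, 0.001], [0.0, -0.002, -1.0]]
wrist_force: [0.6, -0.6, 0.9]
finger_gap: 0.988
grip_force: 0.0
```

```bash
python3 plan.py .461 -.269 .007 70.5
```

```text
t 31.0 pos [ 0.4601 -0.2683  0.054 ] yaw 70.3 gap mm 89.9 grip 0.0 F [ 0.6 -0.6  0.9] q6 -12.0
spin -0.003 then cm dx -0.03 dy 0.1 dz 4.7
```

Call:
{"method": "step_arm", "body": {
  "rows": [
    {"jaw":9,"dx":0,"dy":0.1,"dz":2.5,"spin":0},
    {"jaw":9,"dx":0,"dy":0,"dz":1.5,"spin":0},
    {"jaw":9,"dx":0,"dy":0,"dz":0.6,"spin":0},
    {"jaw":1,"dx":0,"dy":0,"dz":0,"spin":0},
    {"jaw":1,"dx":0,"dy":0,"dz":0,"spin":0},
    {"jaw":1,"dx":0,"dy":0,"dz":0,"spin":0},
    {"jaw":1,"dx":0,"dy":0,"dz":0,"spin":0},
    {"jaw":1,"dx":0,"dy":0,"dz":0,"spin":0},
    {"jaw":1,"dx":0,"dy":0,"dz":0,"spin":0},
    {"jaw":1,"dx":0,"dy":0,"dz":0,"spin":0},
    {"jaw":1,"dx":0,"dy":0,"dz":0,"spin":0}
  ]
}}

```text
time: 32.38
position: [0.4619, -0.269, 0.0089]
tcp_rot: [[0.334, 0.942, -0.0], [0.942, -0.334, -0.0], [-0.0, -0.0, -1.0]]
wrist_force: [-0.0, -0.6, 0.5]
finger_gap: 0.195
grip_force: 30.0
```

Call:
{"method": "step_arm", "body": {
  "rows": [
    {"jaw":1,"dx":0,"dy":0,"dz":-2,"spin":0},
    {"jaw":1,"dx":0,"dy":0,"dz":-3,"spin":0},
    {"jaw":1,"dx":0,"dy":0,"dz":-3,"spin":0.1},
    {"jaw":1,"dx":0,"dy":0,"dz":-2,"spin":0.13},
    {"jaw":1,"dx":0,"dy":0,"dz":0,"spin":0.13},
    {"jaw":1,"dx":0,"dy":0,"dz":0,"spin":0.13},
    {"jaw":1,"dx":0,"dy":0,"dz":0,"spin":0.13},
    {"jaw":1,"dx":0,"dy":0,"dz":0,"spin":0.13},
    {"jaw":1,"dx":0,"dy":0,"dz":0,"spin":0.13},
    {"jaw":1,"dx":0,"dy":0,"dz":0,"spin":0.13},
    {"jaw":1,"dx":0,"dy":0,"dz":0,"spin":0.13},
    {"jaw":1,"dx":0,"dy":0,"dz":0,"spin":0}
  ]
}}

```text
time: 33.88
position: [0.4616, -0.2688, 0.1087]
tcp_rot: [[0.996, 0.091, -0.001], [0.091, -0.996, 0.0], [-0.001, -0.0, -1.0]]
wrist_force: [-0.6, 0.2, -1.5]
finger_gap: 0.195
grip_force: 30.0
```

```bash
python3 plan.py .6545 -.131 .020 5
```

```text
t 33.88 pos [ 0.4616 -0.2688  0.1087] yaw 5.2 gap mm 17.7 grip 30.0 F [-0.6  0.2 -1.5] q6 53.0
spin 0.004 then cm dx 20.41 dy -12.05 dz 8.87
```

Call:
{"method": "step_arm", "body": {
  "rows": [
    {"jaw":1,"dx":2.9,"dy":-1.7,"dz":0,"spin":0},
    {"jaw":1,"dx":2.9,"dy":-1.7,"dz":0,"spin":0},
    {"jaw":1,"dx":2.9,"dy":-1.7,"dz":0,"spin":0},
    {"jaw":1,"dx":2.9,"dy":-1.7,"dz":0,"spin":0},
    {"jaw":1,"dx":2.9,"dy":-1.7,"dz":0,"spin":0},
    {"jaw":1,"dx":2.9,"dy":-1.7,"dz":0,"spin":0},
    {"jaw":1,"dx":3.0,"dy":-1.8,"dz":0,"spin":0},
    {"jaw":1,"dx":0,"dy":0,"dz":0,"spin":0},
    {"jaw":1,"dx":0,"dy":0,"dz":2.5,"spin":0},
    {"jaw":1,"dx":0,"dy":0,"dz":2.5,"spin":0},
    {"jaw":1,"dx":0,"dy":0,"dz":2,"spin":0},
    {"jaw":1,"dx":0,"dy":0,"dz":1.0,"spin":0},
    {"jaw":1,"dx":0,"dy":0,"dz":0.5,"spin":0},
    {"jaw":1,"dx":0,"dy":0,"dz":0.1,"spin":0},
    {"jaw":1,"dx":0,"dy":0,"dz":0,"spin":0}
  ]
}}

```text
time: 35.75
position: [0.6547, -0.1313, 0.0237]
tcp_rot: [[0.996, 0.09, 0.001], [0.09, -0.996, -0.0], [0.001, 0.0, -1.0]]
wrist_force: [-0.3, 0.3, -0.6]
finger_gap: 0.192
grip_force: 30.0
```

```bash
python3 plan.py .6545 -.131 .0209 5
```

```text
t 35.75 pos [ 0.6547 -0.1313  0.0237] yaw 5.2 gap mm 17.5 grip 30.0 F [-0.3  0.3 -0.6] q6 73.0
spin 0.003 then cm dx -0.02 dy -0.04 dz 0.28
```

Lower, release, rise and back off so that the top camera can see.

Call:
{"method": "step_arm", "body": {
  "rows": [
    {"jaw":1,"dx":0,"dy":0,"dz":0.25,"spin":0},
    {"jaw":1,"dx":0,"dy":0,"dz":0,"spin":0},
    {"jaw":4,"dx":0,"dy":0,"dz":0,"spin":0},
    {"jaw":4,"dx":0,"dy":0,"dz":0,"spin":0},
    {"jaw":4,"dx":0,"dy":0,"dz":0,"spin":0},
    {"jaw":4,"dx":0,"dy":0,"dz":0,"spin":0},
    {"jaw":4,"dx":0,"dy":0,"dz":-1.5,"spin":0},
    {"jaw":4,"dx":0,"dy":0,"dz":-3,"spin":0},
    {"jaw":4,"dx":0,"dy":0,"dz":-4,"spin":0},
    {"jaw":4,"dx":0,"dy":0,"dz":-4,"spin":0},
    {"jaw":4,"dx":-4,"dy":2,"dz":0,"spin":0},
    {"jaw":4,"dx":-4,"dy":2,"dz":0,"spin":0},
    {"jaw":4,"dx":-4,"dy":2,"dz":0,"spin":0},
    {"jaw":4,"dx":-4,"dy":2,"dz":0,"spin":0},
    {"jaw":4,"dx":-4,"dy":2,"dz":0,"spin":0},
    {"jaw":4,"dx":-4,"dy":2,"dz":0,"spin":0},
    {"jaw":4,"dx":0,"dy":0,"dz":0,"spin":0}
  ]
}}

```text
time: 37.88
position: [0.4241, -0.2734, 0.1467]
tcp_rot: [[0.996, 0.086, 0.001], [0.086, -0.996, -0.001], [0.001, 0.001, -1.0]]
wrist_force: [1.1, 0.1, 0.2]
finger_gap: 0.437
grip_force: 0.0
```

```bash
python3 - <<'E'
from h import *
p,d=cams.camera('top');cal=cams.calibration('top');cv2.imwrite('pics/t3.png',cv2.resize(p[100:300,100:460],(800,444))[:,:,::-1])
for r in rects(cal,brass(p),.030,60): print(*r)
p,d=cams.camera('side');cv2.imwrite('pics/s3.png',cv2.resize(p[140:360,280:500],(600,600))[:,:,::-1])
E
```

```text
[354. 155.] [ 653.  -130.1] [47.9 18.3] 4.7
[307. 159.] [646.3 -41.4] [77.6 18.4] 2.9
[259. 158.] [647.4  49.5] [107.2  17.1] 1.6
[213. 161.] [641.9 135. ] [138.5  18. ] 0.5
[279.  60.] [848.8  13.1] [130.5  10.8] -87.5
```

View pics/t3.png

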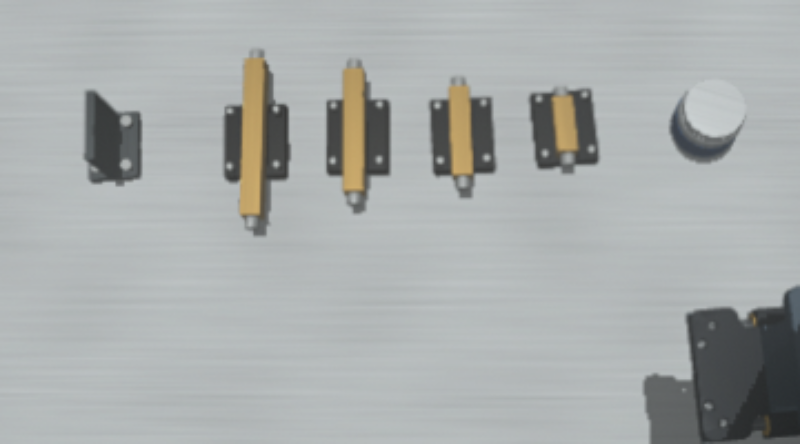

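View pics/s3.png

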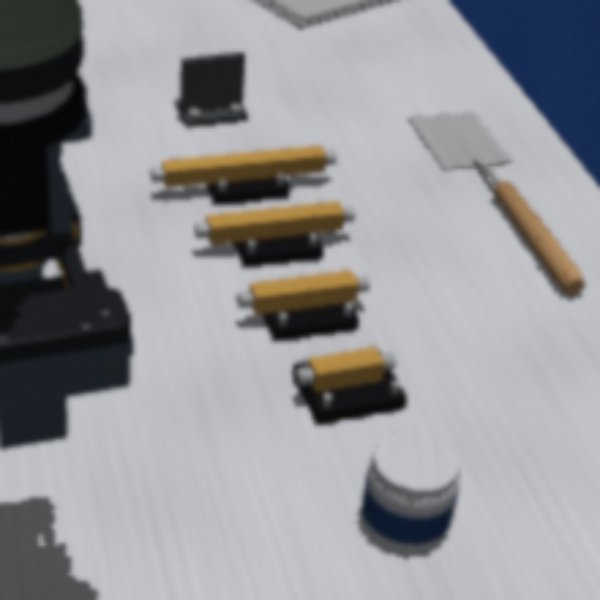

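Both views show the four bars flat between the pins, in order from the stop: d (255,137), c (353,130), b (460,130) and a (565,123) in the top crop. Each centre is within 2 mm of its rest's centre, and the tin is still standing.

```bash
python3 -c "
from cell import order
print(order.close_job())"
```

```text
the job is handed in; nothing more can be done
None
```

The job is handed in at about 38 s of the 96 s allowed: the 160, 130, 100 and 70 mm mandrels lie flat and released in rests 1 to 4, counted from the stop, each within about 2 mm of its rest's centre in the top camera, and the tin was not touched; the hand-in call returned no verdict.

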